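# Load the chopper, lock its bayonet lid and start it

## Task

Put the garlic bulb into the bowl of the chopper. Then set the lid on with its pins in the notches of the rim, press it fully down, turn it clockwise (seen from above) about a quarter turn until its orange tab comes up against the column, and only once it is locked press the green start button fully in and let it go. Leave the other things on the worktop where they are.

Things in the scene. Friction and masses are not known exactly. Their poses are not given: they have to be found in the camera images.
- chopper: White mini chopper, fixed to the worktop. Origin: centre of its underside, on the bowl's axis; z up. Round base 136 mm wide; clear bowl, inner radius 57, outer 63, floor 52 mm above the worktop with a hub 18 wide, 12 high. A column 28 x 28 mm, top at z = 154, stands in its -x direction, 72 to 100 mm from the axis (towards the robot at yaw 0).
- bowl_mouth (a point): Centre of the bowl's mouth, on its axis, at the top of the white collar (z = 140 mm). A ledge 6 mm thick narrows the mouth to a radius of 50 mm; two notches cut through it. The sealing ring stands up to 9 mm above the collar.
- notch (a point): Middle of one of two equal notches in the ledge, 22 mm wide, reaching out to radius 57 mm; this point is 53.5 mm from the axis, at the collar's top, 5 degrees counterclockwise (from above) of the chopper's +x; the other notch is opposite. Orange marks outside the collar show both.
- seal (a joint): Blue sealing ring, radius 56 to 62 mm, sliding in the collar. 0 = raised, top 9 mm above the collar; 0.0087 m = pushed down flush. It moves stiffly (about 6 N) and stays where it is pushed; a lid just laid on does not sink it.
- start_button (a joint): Start button: 0 = out; grows as it is pressed down; 0.005 m = fully in (about 4 N); it springs back out.
- button_top (a point): Centre of the top of the round green start button (radius 10 mm) on the column, 163 mm above the worktop when out, 86 mm from the bowl's axis.
- lid: Loose grey lid, about 0.25 kg, lying right way up. Origin: centre of the underside of its plug; z up; +x towards its tab. Plug radius 46, 20 mm high; flange radius 64 above it, 20 to 28 mm over the origin. Two pins, 10 mm thick, stick out of the plug along +y and -y to radius 54, centred 7 mm over the origin; orange marks on the flange show them.
- lid_grip (a point): Grip point of the white bar on the lid, on the lid's axis, 53 mm above the lid's origin. The bar runs along the lid's x: 56 mm long, 14 mm thick, 28 to 66 mm above the lid's origin.
- lid_tab (a point): Point on the orange tab, 80 mm from the lid's axis, 33 mm above its origin. The tab is 10 mm thick, runs out along the lid's +x to 92 mm from the axis, 22 to 42 mm above the origin. It can be pushed sideways to turn the lid.
- tab_entry (a point): Where lid_tab is, seen from above, when the pins stand over the notches the right way round: 85 degrees clockwise of the chopper's +x, 80 mm from the axis (play about 5 degrees and 3 mm). The lid first rests on the raised seal, origin at z = 129 mm; pressed down with 10 to 15 N its origin is at 120 mm and its pins are under the ledge.
- tab_home (a point): Where lid_tab is when the lid is locked, tab against the column's side: 195 degrees counterclockwise of the chopper's +x, 80 mm from the axis, reached from the entry by turning the pressed-down lid 80 degrees clockwise from above; it turns easily. Put in half a turn wrong, the tab never gets here.
- garlic_centre (a point): Centre of the whole garlic bulb (pinkish white, about 56 mm in diameter and 56 mm high with its point, about 34 g), half-way up, 28 mm above its underside.
- spice_tin: Bystander, leave it alone: small blue and white tin, 57 diameter, 72 high mm. Origin: centre of its underside.
- msg_shaker: Bystander, leave it alone: small glass shaker with grey top, 44 diameter, 90 high mm. Origin: centre of its underside.
- potato: Bystander, leave it alone: brown potato, 106 long, 66 wide, 56 high mm. Origin: centre of its underside.
- mushroom: Bystander, leave it alone: pale mushroom, 44 diameter, 38 high mm. Origin: centre of its underside.

How it is judged:
By the outcome, as a careful person would: the job done as asked, in the order asked, and still so for the second after the job is handed in, with the robot touching nothing.
It also fails if it takes over 72 s, if anything falls off the work surface, if the arm or the gripper's body presses on something with over 40 N, if the wrist force passes 120 N, or if a joint passes its speed limit or range.

## Robot

A 7-joint arm with a two-finger parallel gripper is mounted at the origin on a cart in front of the work surface, level with it; the furniture and walls round the work are solid. World frame = base frame: x ahead of the robot, y to its left, z up, the work surface at z = 0. Lengths are in m, angles in rad, forces in N, time in s.
With the tool pointing down it reaches from about 0.35 to 0.9 m from the base axis. Payload 8.1 kg.
Tool frame: the origin (TCP) lies between the finger pads; the fingertips stand 17 mm ahead of it and the grasp point (between the pads) lies 2 mm behind it; z points along the fingers, y is the line along which they close (so a half turn about z gives the same grasp; the last joint's range is limited). The gripper opens to 92 mm and grips with 3 to 60 N. Pads are 19 mm wide; open, the fingers measure 130 mm over their backs; the gripper's body (75 mm by 190 mm) begins 47 mm behind the grasp point.
Start: joints at [1.069, 0.434, 0.025, 1.573, -0.012, 1.134, -0.075], TCP at [0.243, -0.576, 0.244] pointing down, gripper open.
Joint ranges: [-2.62, 2.62], [-0.44, 2.09], [-1.27, 1.32], [0.08, 2.57], [-1.32, 4.46], [0.12, 2], [-2.74, 2.74]. Speed limits (rad/s): [2.22, 2.22, 3.01, 3.01, 3.14, 3.14, 3.14].

## Interface

Orientations are given as a rotation vector (axis times angle).
In Python, from cell import observe, get_image, calibration, sign_off, look_for, regions_of, landmark_of gives the robot as it stands.
- The arm moves only by the tool jog_arm, never from a script. Its argument "plan" is a list of rows, each an object with "offset": the shift along the tool's x, y, z normalised to -1 to 1, where 1 is 0.15 m, a list of three; "twist": the turn, a rotation vector about the tool's x, y, z normalised to -1 to 1, where 1 is 2 pi rad, a list of three; "fingers": the gripper command: -1 is shut, 1 is fully open, values between are in proportion. In form: [{"offset": [x, y, z], "twist": [ax, ay, az], "fingers": fingers}, ...]. A call has 1 to 20 rows; each row is the pose to reach, as a shift and turn from the pose commanded when the call began, along the tool's axes at that moment, turning the shorter way round; what a row does not reach only later rows make up. A row lasts 1/8 s, in which the tool goes at most 62.5 mm and 10.7 degrees, less where a joint would pass 70% of its speed; a pose out of reach is approached as far as the arm can. A call with a number of a shift or a turn outside -1 to 1 is refused whole. A call with a gripper value outside its range is refused whole. The fingers move at their own pace and stop on an object; "newtons" is the grip in N (left out, the last holds). Time passes only in rows, so rows that repeat a pose let the fingers close. It gives the time, the measured TCP pose, the force, the opening and the grip force at its end, in the units of the state.
- observe(): the state, without advancing time (a new reading comes with each control period).
- get_image(name): name is "side" or "top"; returns the picture (420x560x3 uint8, red, green, blue); there is no depth.
- calibration(name): a dict with "fov_y" (degrees; the focal length in pixels is half the picture's height over the tangent of half this angle, whatever the lens; pixels are square), "cx", "cy" (the principal point, pixels), "k1" (the pictures are not rectified: a ray, as slopes to the right and down, at radius r is drawn at 1 + k1 r^2 times it, then the intrinsics apply), "position" and "attitude" of the camera in the world. Camera axes: x right, y down, z forward; pixel columns grow to the right and rows downward; lengths in m; the calibration is good to about 2 mm. A picture is of the moment at which its call begins. calibration takes no time and is no camera call.
- sign_off(): hands the job in; it is judged then, once.
Trained networks look in the newest picture that a camera, given by its name, has taken for a name from the list of things; names that differ only in an ending like _2 or _b are one class to them, and where a whole thing is asked for, a point or a joint stands for the part that bears it (a point fixed in the world has none). Each returns a list of dicts, best first, with "conf" (0 to 1); they miss things now and then, are a little off and sometimes report something else, mostly with a low value. They report only what shows in the picture. A call takes as long as a camera call.
- look_for(thing, camera): "box" ([left, top, width, height] as shares, 0 to 1, of the picture: columns of its width, rows of its height, round what is visible of it).
- regions_of(thing, camera): "region" (420x560 bool, what is visible of it) and "box" ([left, top, width, height] as shares, 0 to 1, of the picture: columns of its width, rows of its height, round what is visible of it).
- landmark_of(thing, camera): "at" ([row, column] as shares, 0 to 1, of the picture: columns of its width, rows of its height: a listed point, or the origin of a listed thing).
The state is a dict: "clock": time; "joints": joint angles; "dq": joint speeds; "joint_efforts": joint torques, N m; "position": TCP position; "ee_rot": TCP orientation; "force": force on the tool from outside, world axes, zero at the start; "ft_torque": the same for the moment, N m; "width": opening from 0.0 (shut) to 1.0 (fully open); "gripper_force": force on a finger pad.
Only numpy, scipy, OpenCV 4.12 (cv2) and the standard library are available. Lean on these libraries where they do the work, as an engineer would, in place of code of your own. Each camera call takes 0.05 s, during which the arm holds its last target. There are 200 camera calls.

## Working session

There is one attempt and no reset: what is moved stays moved. The work goes in short steps, Python scripts to look and compute and a tool call to move; the robot and the scene stay as the last step left them, time stands still between calls to the robot, and variables do not carry over. Pictures are saved under pics/ and viewed, at most 10 in all, crops included, and the job is handed in when it is done.

Besides the shell and the picture viewer there is one more tool, called as name([rows], argument=value, ...), one row to a line, values as JSON. jog_arm: Moves the arm, as the interface text tells. Scaled input: -1 to 1 covers 0.15 m each way for a shift and 2 pi rad each way for a turn. Its arguments: {"type":"object","properties":{"plan":{"type":"array","items":{"type":"object","properties":{"offset":{"type":"array","items":{"type":"number","minimum":-1,"maximum":1}},"twist":{"type":"array","items":{"type":"number","minimum":-1,"maximum":1}},"fingers":{"type":"number"}}}},"newtons":{"type":"number"}},"required":["plan"]}

```bash
mkdir -p pics
cat > h.py <<'E'
import numpy as np, cv2
from scipy.spatial.transform import Rotation as R
from cell import *
def cam(n):
    c=calibration(n); f=210/np.tan(np.radians(c['fov_y'])/2)
    a=np.array(c['attitude'],float)
    M=a if a.shape==(3,3) else (R.from_rotvec(a).as_matrix() if a.size==3 else R.from_quat(a).as_matrix())
    return f,c['cx'],c['cy'],c['k1'],np.array(c['position']),M
def ray(n,row,col):
    f,cx,cy,k,p,M=cam(n); d=np.array([(col-cx)/f,(row-cy)/f]); s=d.copy()
    for _ in range(30): s=d/(1+k*(s@s))
    v=M@np.array([s[0],s[1],1]); return p,v
def atz(n,row,col,z):
    p,v=ray(n,row,col); return p+v*(z-p[2])/v[2]
def proj(n,X):
    f,cx,cy,k,p,M=cam(n); q=M.T@(np.array(X)-p); s=q[:2]/q[2]; s=s*(1+k*(s@s)); return s[1]*f+cy,s[0]*f+cx
def tri(pts):
    A=np.zeros((3,3));b=np.zeros(3)
    for n,r,c in pts:
        p,v=ray(n,r,c); v=v/np.linalg.norm(v); P=np.eye(3)-np.outer(v,v); A+=P;b+=P@p
    return np.linalg.solve(A,b)
E
python3 - <<'E'
from h import *
for n in('side','top'):
    print(calibration(n)); cv2.imwrite(f'pics/{n}0.png',get_image(n)[:,:,::-1])
print(observe())
for t in['chopper','bowl_mouth','notch','button_top','lid','lid_grip','lid_tab','tab_entry','tab_home','garlic_centre','potato','mushroom','spice_tin','msg_shaker']:
    for n in('side','top'):
        print(t,n,[(np.round(np.array(d['at'])*[420,560],1),round(d['conf'],2)) for d in landmark_of(t,n)[:2]])
E
```

```text
{'fov_y': 47.92574795126286, 'cx': 282.5613381201835, 'cy': 208.46574381483558, 'k1': -0.14638518310399082, 'position': array([ 0.50273336, -0.7664963 ,  0.66194977]), 'attitude': array([-2.20216232,  0.11322519, -0.07900376])}
{'fov_y': 49.615582467368775, 'cx': 278.73828158093534, 'cy': 205.7643779498467, 'k1': -0.06472751475223214, 'position': array([ 0.52196015, -0.0506191 ,  1.11881229]), 'attitude': array([-2.19935572,  2.1588921 , -0.10009224])}
{'clock': 0.1, 'joints': array([ 1.06941366,  0.43515493,  0.02497302,  1.57400012, -0.01159825,
        1.13403291, -0.0751273 ]), 'dq': array([ 0.00089194,  0.00047052, -0.0011104 , -0.0031806 , -0.00169086,
       -0.00181217, -0.00138295]), 'joint_efforts': array([ 2.62561567e-03, -6.69121528e+01,  9.87662449e-01, -3.15147722e+01,
       -6.05104887e-02,  3.74426914e-02,  4.68613496e-05]), 'position': array([ 0.24246505, -0.5755693 ,  0.24302475]), 'ee_rot': array([-3.07801711e+00, -6.21841928e-01,  6.53693171e-04]), 'force': array([ 0.08224306,  0.06805655, -0.52638368]), 'ft_torque': array([-0.05019798,  0.04467575,  0.0024942 ])
[... 873 characters left out ...]
de [(array([181.1, 256.3]), 0.92)]
tab_home top [(array([232.2, 241.5]), 0.77), (array([239.7, 323.3]), 0.32)]
garlic_centre side [(array([246.5, 204.1]), 0.9)]
garlic_centre top [(array([278.5, 264.1]), 0.74), (array([234.4, 353.3]), 0.61)]
potato side [(array([214.1, 209.2]), 0.76), (array([249.5, 203.5]), 0.74)]
potato top [(array([277.5, 201.9]), 0.71)]
mushroom side [(array([309.7, 208.7]), 0.81), (array([180.4, 257.1]), 0.26)]
mushroom top [(array([279.2, 320.5]), 0.68)]
spice_tin side [(array([200.7, 345. ]), 0.75), (array([198.7, 289.9]), 0.75)]
spice_tin top [(array([140.2, 198.6]), 0.94)]
msg_shaker side [(array([276. , 376.9]), 0.59)]
msg_shaker top [(array([143.2, 306.8]), 0.59)]
```

View pics/top0.png

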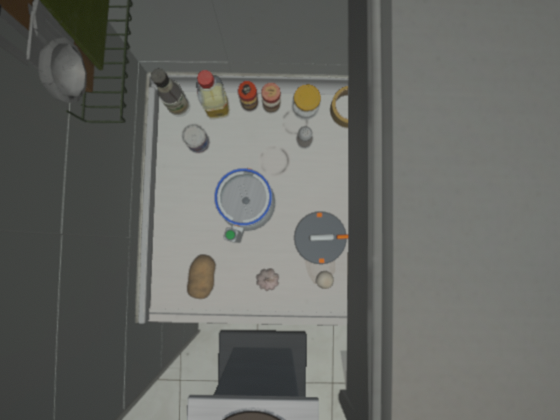

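View pics/side0.png

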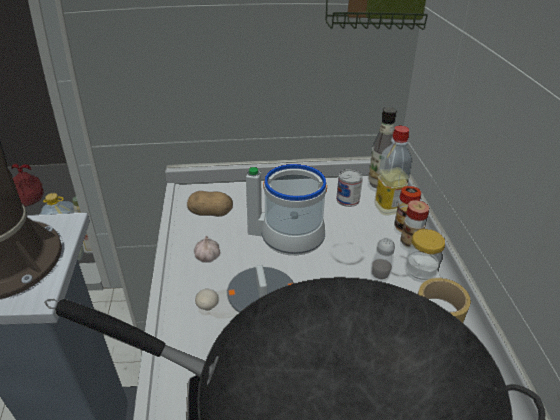

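Run:
```python
from h import *
def t(n,s,p): print(n,np.round(tri([('side',*s),('top',*p)]),4))
t('mouth',(181.5,294.4),(197.6,244.8))
t('notch',(181.3,319.2),(172.9,246.4))
t('garlic',(246.5,204.1),(278.5,264.1))
t('grip',(276.9,261),(238.4,320.1))
t('lid',(300.6,259),(235.6,318))
t('button',(171.2,250.6),(235.3,228.9))
t('home',(181.1,256.3),(232.2,241.5))
t('entry',(200.3,291.5),(206,278.5))
for n,r,c,z in[('tab',236.8,354.7,.033),('grip',238.4,320.1,.053),('lid',235.6,318,0),('mouth',197.6,244.8,.14),('notch',172.9,246.4,.14),('btn',235.3,228.9,.163),('garlic',278.5,264.1,.028),('mush',279.2,320.5,.0),('entry',206,278.5,.153)]:
    print(n,np.round(atz('top',r,c,z),4))
```

```text
mouth [0.6225 0.0188 0.1467]
notch [0.6745 0.017  0.1458]
garlic [ 0.438  -0.0234  0.026 ]
grip [ 0.5406 -0.1529  0.0569]
lid [ 0.5422 -0.1534 -0.005 ]
button [0.5388 0.0499 0.1563]
home [0.5473 0.0239 0.1486]
entry [ 0.6062 -0.054   0.1529]
tab [ 0.5456 -0.238   0.033 ]
grip [ 0.54   -0.1532  0.053 ]
lid [ 0.5477 -0.1531  0.    ]
mouth [0.6237 0.0193 0.14  ]
notch [0.6778 0.0171 0.14  ]
btn [0.5411 0.0491 0.163 ]
garlic [ 0.4427 -0.0233  0.028 ]
mush [ 0.4413 -0.1605  0.    ]
entry [ 0.6057 -0.054   0.153 ]
```

The top view shows the chopper at about (col 244, row 198), with the column and green button at (231, 235). The lid is at (320, 238) with its tab pointing right (-y), the garlic at (267, 279), the mushroom at (325, 281) and the potato at (201, 276). In the side view a wok hides the foreground, and its handle runs from (55, 305) to (205, 365). In the top view something overhead hides everything right of col 348. The triangulated heights match the given ones, so next I check where the wok might be and refine yaw and centre.

Run:
```python
from h import *
for z in(.1,.25,.4,.5):
    print(z,'handle end',np.round(atz('side',305,55,z),3),'handle root',np.round(atz('side',365,200,z),3),'wok top',np.round(atz('side',280,360,z),3),'right',np.round(atz('side',380,505,z),3),'edge top348',np.round(atz('top',200,348,z),3))
im=get_image('top'); hsv=cv2.cvtColor(im,cv2.COLOR_RGB2HSV)
def cc(mask,name,z):
    n,l,s,c=cv2.connectedComponentsWithStats(mask.astype(np.uint8))
    for i in range(1,n):
        if s[i,4]>8: print(name,s[i],np.round(c[i],1),np.round(atz('top',c[i][1],c[i][0],z),4))
H,S,V=[hsv[...,i].astype(int) for i in range(3)]
roi=np.zeros(H.shape,bool); roi[160:300,180:347]=1
cc(roi&(H>55)&(H<85)&(S>120),'green',.163)
m=roi&(H>105)&(H<128)&(S>110)
ys,xs=np.nonzero(m); (c,ax,an)=cv2.fitEllipse(cv2.convexHull(np.c_[xs,ys].astype(np.float32)[:,None,:])[:,0]); print('ring',c,ax,an,atz('top',c[1],c[0],.149))
roi[:]=0; roi[200:275,290:352]=1
cc(roi&(H<18)&(S>140)&(V>110),'orange',.028)
cc(roi&(S<50)&(V>140)&(np.hypot(*(np.mgrid[:420,:560]-np.array([237,321])[:,None,None]))<20),'bar',.066)
e=regions_of('garlic_centre','top')[0]['region']; ys,xs=np.nonzero(e); print('garlic',atz('top',ys.mean(),xs.mean(),.028))
e=regions_of('lid','top'); 
for d in e[:2]:
    ys,xs=np.nonzero(d['region']); print('lid',d['conf'],d['box'],atz('top',ys.mean(),xs.mean(),.028))
```

```text
0.1 handle end [ 0.202 -0.235  0.1  ] handle root [ 0.44  -0.365  0.1  ] wok top [ 0.703 -0.22   0.1  ] right [ 0.864 -0.441  0.1  ] edge top348 [ 0.627 -0.211  0.1  ]
0.25 handle end [ 0.282 -0.377  0.25 ] handle root [ 0.457 -0.472  0.25 ] wok top [ 0.65  -0.366  0.25 ] right [ 0.767 -0.528  0.25 ] edge top348 [ 0.611 -0.187  0.25 ]
0.4 handle end [ 0.362 -0.519  0.4  ] handle root [ 0.473 -0.579  0.4  ] wok top [ 0.596 -0.512  0.4  ] right [ 0.671 -0.615  0.4  ] edge top348 [ 0.596 -0.164  0.4  ]
0.5 handle end [ 0.416 -0.613  0.5  ] handle root [ 0.485 -0.651  0.5  ] wok top [ 0.561 -0.609  0.5  ] right [ 0.607 -0.673  0.5  ] edge top348 [ 0.586 -0.148  0.5  ]
green [226 231   8   8  49] [229.8 234.3] [0.5432 0.0473 0.163 ]
ring (242.7555694580078, 196.5623779296875) (55.83951187133789, 56.22824478149414) 65.72576141357422 [0.62494228 0.02306941 0.149     ]
orange [317 213   5   4  16] [319.  214.5] [ 0.5978 -0.1524  0.028 ]
orange [337 235  11   4  38] [341.9 236.3] [ 0.5463 -0.208   0.028 ]
orange [319 259   5   4  18] [321.2 260.5] [ 0.4878 -0.1589  0.028 ]
bar [311 235  22   5  95] [322.  237.3] [ 0.5425 -0.1563  0.066 ]
garlic [ 0.44058902 -0.03099906  0.028     ]
lid 0.91 [0.5261, 0.5052, 0.0991, 0.1252] [ 0.54302312 -0.15527876  0.028     ]
```

The chopper axis comes out at about (0.6245, 0.0215) with yaw about -17.5°. The button's radius of 86 mm checks out. The lid is at (0.543, -0.156) with yaw about -86.5°, and the garlic at (0.441, -0.027). To stay clear of the wok I retract and rise before swinging.

jog_arm([
  {"offset":[0,-0.3,-0.2],"twist":[0,0,0],"fingers":1},
  {"offset":[0,-0.6,-0.5],"twist":[0,0,0],"fingers":1},
  {"offset":[0,-1,-0.75],"twist":[0,0,0],"fingers":1},
  {"offset":[0,-1,-0.75],"twist":[0,0,0],"fingers":1},
  {"offset":[0,-1,-0.75],"twist":[0,0,0],"fingers":1},
], newtons=15)

```text
clock: 2.28
position: [0.1845, -0.4378, 0.3567]
ee_rot: [3.078, 0.622, 0.001]
force: [-0.2, 1.0, -1.1]
width: 0.996
gripper_force: 0.0
```

```bash
cat >> h.py <<'E'
def go(x,y,z,ya,cur=None):
    """offset/twist to target TCP and world angle (deg) of tool y, pointing down; from pose or current state"""
    if cur is None:
        o=observe(); p=np.array(o['position']); Rm=R.from_rotvec(o['ee_rot'])
    else: p=np.array(cur[:3]); Rm=down(cur[3])
    d=Rm.inv().apply(np.array([x,y,z])-p)/.15
    t=(Rm.inv()*down(ya)).as_rotvec()/(2*np.pi)
    print('->',(x,y,z,ya),'off',np.round(d,3),'twist',np.round(t,4))
def down(ya):
    a=np.radians(ya); Y=np.array([np.cos(a),np.sin(a),0]);Z=np.array([0,0,-1.]);return R.from_matrix(np.c_[np.cross(Y,Z),Y,Z])
E
python3 - <<'E'
from h import *
go(.301,-.334,.36,-48)
go(.381,-.219,.36,-30,(.301,-.334,.36,-48))
go(.435,-.10,.30,-12,(.381,-.219,.36,-30))
go(.441,-.027,.16,0,(.435,-.1,.3,-12))
go(.441,-.027,.026,0,(.441,-.027,.16,0))
E
```

```text
-> (0.301, -0.334, 0.36, -48) off [ 0.985 -0.336 -0.022] twist [ 0.0003  0.     -0.0532]
-> (0.381, -0.219, 0.36, -30) off [ 0.909 -0.213  0.   ] twist [ 0.    0.   -0.05]
-> (0.435, -0.1, 0.3, -12) off [ 0.867 -0.085  0.4  ] twist [ 0.    0.   -0.05]
-> (0.441, -0.027, 0.16, 0) off [ 0.484 -0.062  0.933] twist [ 0.      0.     -0.0333]
-> (0.441, -0.027, 0.026, 0) off [0.    0.    0.893] twist [0. 0. 0.]
```

jog_arm([
  {"offset":[0.3,-0.2,0],"twist":[0,0,-0.015],"fingers":1},
  {"offset":[0.65,-0.3,0],"twist":[0,0,-0.035],"fingers":1},
  {"offset":[0.98,-0.34,0],"twist":[0,0,-0.053],"fingers":1},
  {"offset":[0.98,-0.34,0],"twist":[0,0,-0.053],"fingers":1},
])

```text
clock: 2.78
position: [0.3037, -0.3318, 0.3548]
ee_rot: [-2.927, -1.134, -0.001]
force: [-0.9, -0.1, 0.4]
width: 0.996
gripper_force: 0.0
```

jog_arm([
  {"offset":[0.3,-0.09,0],"twist":[0,0,-0.017],"fingers":1},
  {"offset":[0.6,-0.17,0],"twist":[0,0,-0.034],"fingers":1},
  {"offset":[0.91,-0.21,0],"twist":[0,0,-0.05],"fingers":1},
  {"offset":[0.91,-0.21,0],"twist":[0,0,-0.05],"fingers":1},
])

```text
clock: 3.28
position: [0.3825, -0.2172, 0.3552]
ee_rot: [-2.716, -1.575, -0.001]
force: [-0.6, -1.4, -0.5]
width: 1.007
gripper_force: 0.0
```

jog_arm([
  {"offset":[0.3,-0.03,0.1],"twist":[0,0,-0.017],"fingers":1},
  {"offset":[0.6,-0.06,0.25],"twist":[0,0,-0.034],"fingers":1},
  {"offset":[0.87,-0.085,0.4],"twist":[0,0,-0.05],"fingers":1},
  {"offset":[0.87,-0.085,0.4],"twist":[0,0,-0.05],"fingers":1},
])

```text
clock: 3.78
position: [0.4348, -0.0985, 0.294]
ee_rot: [-2.437, -1.976, 0.003]
force: [-0.7, -0.7, 0.8]
width: 1.001
gripper_force: 0.0
```

Run:
```python
from h import *
print(observe()['joints'].round(2))
go(.4405,-.029,.17,0)
im=get_image('top');cv2.imwrite('pics/t1.png',im[120:320,130:400,::-1].repeat(2,0).repeat(2,1))
im=get_image('side');cv2.imwrite('pics/s1.png',cv2.resize(im[140:330,170:400,::-1],None,fx=3,fy=3,interpolation=2))
```

```text
[ 0.53  0.14 -0.47  1.87  0.07  1.15 -0.17]
-> (0.4405, -0.029, 0.17, 0) off [ 0.46  -0.055  0.827] twist [-0.0006 -0.0003 -0.0331]
```

View pics/s1.png

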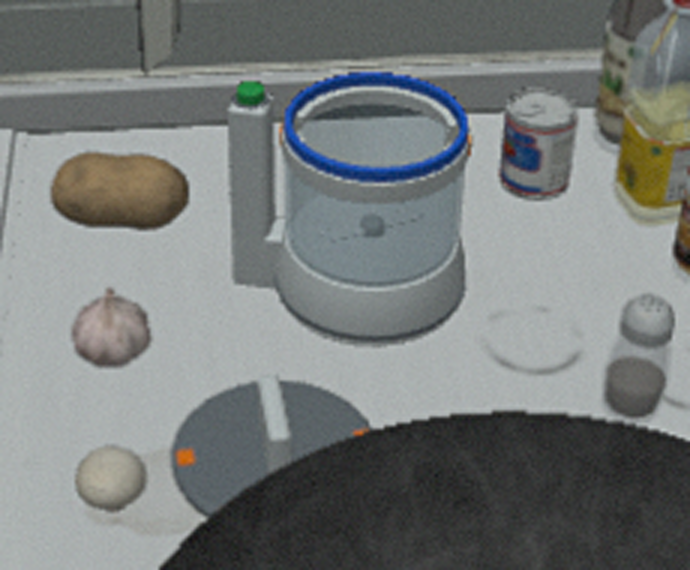

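The crop shows the chopper's orange notch marks at the collar's right edge (full-image col 327, row 188) and left edge (263, 185). The garlic, lid and mushroom haven't moved. I use the marks to refine the chopper's yaw.

Run:
```python
from h import *
print('tcp px side',proj('side',[.4348,-.0985,.294]),'top',proj('top',[.4348,-.0985,.294]))
im=cv2.imread('pics/s1.png')
hsv=cv2.cvtColor(im,cv2.COLOR_BGR2HSV);H,S,V=[hsv[...,i].astype(int) for i in range(3)]
m=((H<20)&(S>90)&(V>100)); m[200:]=0; m[:, :200]=0;m[:,490:]=0
n,l,s,c=cv2.connectedComponentsWithStats(m.astype(np.uint8))
for i in range(1,n):
    if s[i,4]>10:
        r,cc=140+(c[i][1]-1)/3,170+(c[i][0]-1)/3
        print(s[i],r,cc,[np.round(atz('side',r,cc,z)[:2],4) for z in(.128,.134)])
C=np.array([.6245,.0215])
for yaw in(-25,-20,-15,-10,-5):
    print(yaw,[np.round(proj('side',[*(C+.064*np.array([np.cos(a),np.sin(a)])),.132]),1) for a in np.radians([yaw+5,yaw+185])])
b=(H>100)&(H<130)&(S>130);b[220:]=0
ys,xs=np.nonzero(b);e=cv2.fitEllipse(cv2.convexHull(np.c_[xs,ys].astype(np.float32)[:,None,:])[:,0])
print('ring side',atz('side',140+e[0][1]/3,170+e[0][0]/3,.146),e)
g=(H>50)&(H<85)&(S>120);g[120:]=0;ys,xs=np.nonzero(g);print('btn side',atz('side',140+ys.mean()/3,170+xs.mean()/3,.161))
```

```text
tcp px side (np.float64(149.59090945890972), np.float64(190.11910873695888)) top (np.float64(294.4217485092664), np.float64(301.90877140209125))
[279 127   3   7  15] 183.0 263.06666666666666 [array([0.5612, 0.0473]), array([0.5605, 0.0381])]
[468 136   3   9  24] 186.18055555555554 326.0138888888889 [array([0.6887, 0.0244]), array([0.6866, 0.0155])]
[468 148   3   7  14] 190.11904761904762 325.8809523809524 [array([0.6857, 0.0101]), array([0.6837, 0.0014])]
-25 [array([191.4, 326.5]), array([182.3, 264.8])]
-20 [array([189.9, 326.8]), array([183.8, 264.1])]
-15 [array([188.4, 326.9]), array([185.3, 263.8])]
-10 [array([186.8, 326.7]), array([186.8, 263.6])]
-5 [array([185.3, 326.3]), array([188.3, 263.7])]
ring side [ 0.64541041 -0.00177153  0.146     ] ((412.6076354980469, 140.7423095703125), (121.3385009765625, 267.18841552734375), 103.53191375732422)
btn side [0.54159397 0.04283324 0.161     ]
```

jog_arm([
  {"offset":[0.23,-0.03,0.4],"twist":[0,0,-0.017],"fingers":1},
  {"offset":[0.46,-0.055,0.83],"twist":[0,0,-0.033],"fingers":1},
  {"offset":[0.46,-0.055,0.83],"twist":[0,0,-0.033],"fingers":1},
])

```text
clock: 4.25
position: [0.4398, -0.0312, 0.1691]
ee_rot: [-2.224, -2.215, 0.004]
force: [1.1, 1.1, 0.1]
width: 1.001
gripper_force: 0.0
```

Run:
```python
from h import *
go(.4405,-.028,.026,0)
im=get_image('top');cv2.imwrite('pics/t2.png',cv2.resize(im[100:320,130:400,::-1],None,fx=2.5,fy=2.5))
```

```text
-> (0.4405, -0.028, 0.026, 0) off [0.021 0.009 0.954] twist [-0.0006 -0.     -0.0007]
```

View pics/t2.png

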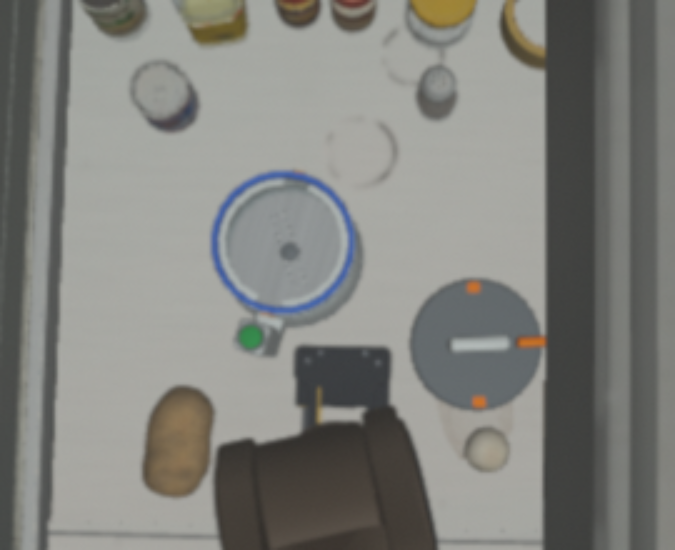

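The top crop shows the gripper above the garlic and the collar's orange marks at about crop (302, 173) and (268, 313), so yaw is about -17.5°. Next I descend and grip.

jog_arm([
  {"offset":[0.01,0.01,0.3],"twist":[0,0,0],"fingers":1},
  {"offset":[0.02,0.01,0.65],"twist":[0,0,0],"fingers":1},
  {"offset":[0.02,0.01,0.95],"twist":[0,0,0],"fingers":1},
  {"offset":[0.02,0.01,0.95],"twist":[0,0,0],"fingers":1},
  {"offset":[0.02,0.01,0.95],"twist":[0,0,0],"fingers":-1},
  {"offset":[0.02,0.01,0.95],"twist":[0,0,0],"fingers":-1},
  {"offset":[0.02,0.01,0.95],"twist":[0,0,0],"fingers":-1},
  {"offset":[0.02,0.01,0.95],"twist":[0,0,0],"fingers":-1},
  {"offset":[0.02,0.01,0.95],"twist":[0,0,0],"fingers":-1},
  {"offset":[0.02,0.01,0.95],"twist":[0,0,0],"fingers":-1},
], newtons=8)

```text
clock: 5.55
position: [0.4431, -0.0276, 0.0296]
ee_rot: [2.225, 2.217, 0.0]
force: [-1.5, -0.7, 7.0]
width: 0.565
gripper_force: 7.9
```

jog_arm([
  {"offset":[0,0,-0.35],"twist":[0,0,0],"fingers":-1},
  {"offset":[0,0,-0.7],"twist":[0,0,0],"fingers":-1},
  {"offset":[0,0,-1],"twist":[0,0,0],"fingers":-1},
  {"offset":[0,0,-1],"twist":[0,0,0],"fingers":-1},
])

```text
clock: 6.05
position: [0.4449, -0.0274, 0.1822]
ee_rot: [2.222, 2.214, 0.006]
force: [0.3, -0.1, -0.6]
width: 0.564
gripper_force: 7.9
```

Run:
```python
from h import *
o=observe();print(o['width'],o['gripper_force'],o['position'])
go(.54,-.003,.215,0)
go(.637,.015,.205,0,(.54,-.003,.215,0))
go(.637,.015,.205,0)
```

```text
0.5639317336087074 7.9272159298852785 [ 0.44485815 -0.02737051  0.18221654]
-> (0.54, -0.003, 0.215, 0) off [ 0.165  0.635 -0.215] twist [ 0.001   0.0001 -0.0006]
-> (0.637, 0.015, 0.205, 0) off [0.12  0.647 0.067] twist [0. 0. 0.]
-> (0.637, 0.015, 0.205, 0) off [ 0.287  1.281 -0.144] twist [ 0.001   0.0001 -0.0006]
```

jog_arm([
  {"offset":[0.05,0.2,-0.22],"twist":[0,0,0],"fingers":-1},
  {"offset":[0.17,0.6,-0.22],"twist":[0,0,0],"fingers":-1},
  {"offset":[0.22,0.9,-0.18],"twist":[0,0,0],"fingers":-1},
  {"offset":[0.22,0.9,-0.18],"twist":[0,0,0],"fingers":-1},
])

```text
clock: 6.55
position: [0.5796, 0.0059, 0.2037]
ee_rot: [-2.223, -2.217, 0.001]
force: [-1.0, 0.4, 0.8]
width: 0.564
gripper_force: 8.0
```

Run:
```python
from h import *
o=observe();print(o['width'],o['position'])
go(.637,.015,.173,0)
```

```text
0.5644529877168362 [0.57961601 0.00594629 0.20369434]
-> (0.637, 0.015, 0.173, 0) off [0.061 0.383 0.204] twist [-0.0003 -0.0002 -0.0004]
```

jog_arm([
  {"offset":[0.06,0.38,0],"twist":[0,0,0],"fingers":-1},
  {"offset":[0.06,0.38,0.2],"twist":[0,0,0],"fingers":-1},
  {"offset":[0.06,0.38,0.2],"twist":[0,0,0],"fingers":-1},
  {"offset":[0.06,0.38,0.2],"twist":[0,0,0],"fingers":-1},
  {"offset":[0.06,0.38,0.2],"twist":[0,0,0],"fingers":0.7},
  {"offset":[0.06,0.38,0.2],"twist":[0,0,0],"fingers":0.7},
  {"offset":[0.06,0.38,0.2],"twist":[0,0,0],"fingers":0.7},
  {"offset":[0.06,0.38,-0.1],"twist":[0,0,0],"fingers":0.7},
  {"offset":[0.06,0.38,-0.3],"twist":[0,0,0],"fingers":0.7},
  {"offset":[0.06,0.38,-0.3],"twist":[0,0,0],"fingers":0.7},
])

```text
clock: 7.8
position: [0.6363, 0.0143, 0.2542]
ee_rot: [2.223, 2.215, 0.006]
force: [0.4, -0.0, -0.0]
width: 0.848
gripper_force: 0.0
```

Run:
```python
from h import *
L=(.543,-.156,3.4)
go(.56,-.06,.235,0)
go(L[0],L[1],.15,L[2],(.56,-.06,.235,0))
go(L[0],L[1],.051,L[2],(L[0],L[1],.15,L[2]))
```

```text
-> (0.56, -0.06, 0.235, 0) off [-0.497 -0.508  0.125] twist [ 0.0008 -0.0001 -0.0006]
-> (0.543, -0.156, 0.15, 3.4) off [-0.64  -0.113  0.567] twist [ 0.      0.     -0.0094]
-> (0.543, -0.156, 0.051, 3.4) off [0.   0.   0.66] twist [0. 0. 0.]
```

jog_arm([
  {"offset":[-0.25,-0.25,0],"twist":[0,0,0],"fingers":0.3},
  {"offset":[-0.6,-0.51,0],"twist":[0,0,0],"fingers":0.3},
  {"offset":[-0.97,-0.6,0.15],"twist":[0,0,-0.009],"fingers":0.3},
  {"offset":[-0.97,-0.6,0.5],"twist":[0,0,-0.009],"fingers":0.3},
  {"offset":[-0.97,-0.6,0.5],"twist":[0,0,-0.009],"fingers":0.3},
])

```text
clock: 8.43
position: [0.5412, -0.1319, 0.1727]
ee_rot: [-2.159, -2.273, 0.007]
force: [0.5, 0.6, 0.0]
width: 0.647
gripper_force: 0.0
```

Run:
```python
from h import *
go(.543,-.156,.12,3.4); go(.543,-.156,.051,3.4)
im=get_image('side');a=cv2.resize(im[130:340,170:400,::-1],None,fx=2.4,fy=2.4,interpolation=2)
cv2.imwrite('pics/s3.png',a)
```

```text
-> (0.543, -0.156, 0.12, 3.4) off [-0.162  0.006  0.351] twist [-0.0012 -0.0003 -0.0012]
-> (0.543, -0.156, 0.051, 3.4) off [-0.162  0.01   0.811] twist [-0.0012 -0.0003 -0.0012]
```

View pics/s3.png

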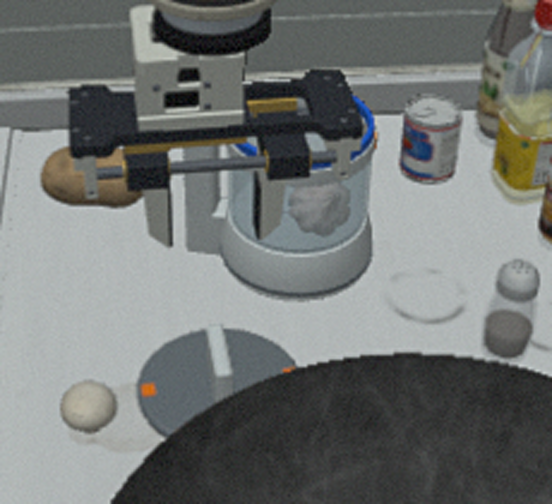

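The garlic is lying in the bowl (crop (320, 208)) and the open gripper is close to the lid. Next I go down on the bar and grip it.

jog_arm([
  {"offset":[-0.16,0.01,0.3],"twist":[0,0,-0.001],"fingers":0.3},
  {"offset":[-0.16,0.01,0.6],"twist":[0,0,-0.001],"fingers":0.3},
  {"offset":[-0.16,0.01,0.8],"twist":[0,0,-0.001],"fingers":0.3},
  {"offset":[-0.16,0.01,0.8],"twist":[0,0,-0.001],"fingers":0.3},
  {"offset":[-0.16,0.01,0.8],"twist":[0,0,-0.001],"fingers":0.3},
  {"offset":[-0.16,0.01,0.8],"twist":[0,0,-0.001],"fingers":-1},
  {"offset":[-0.16,0.01,0.8],"twist":[0,0,-0.001],"fingers":-1},
  {"offset":[-0.16,0.01,0.8],"twist":[0,0,-0.001],"fingers":-1},
  {"offset":[-0.16,0.01,0.8],"twist":[0,0,-0.001],"fingers":-1},
  {"offset":[-0.16,0.01,0.8],"twist":[0,0,-0.001],"fingers":-1},
  {"offset":[-0.16,0.01,0.8],"twist":[0,0,-0.001],"fingers":-1},
], newtons=40)

```text
clock: 9.85
position: [0.5468, -0.1553, 0.0561]
ee_rot: [-2.154, -2.286, 0.001]
force: [-2.2, -0.2, 2.2]
width: 0.152
gripper_force: 40.0
```

Run:
```python
from h import *
o=observe();print(o['position'],o['width'],o['gripper_force'],o['force'])
d=R.from_rotvec(o['ee_rot']).as_matrix();print(np.degrees(np.arctan2(d[1,1],d[0,1])))
```

```text
[ 0.54684218 -0.15534912  0.05612473] 0.15167978084905254 40.00023007392883 [-2.15585657 -0.22382823  2.23435634]
3.395832820874978
```

jog_arm([
  {"offset":[0,0,-0.2],"twist":[0,0,0],"fingers":-1},
  {"offset":[0,0,-0.5],"twist":[0,0,0],"fingers":-1},
  {"offset":[0,0,-0.8],"twist":[0,0,0],"fingers":-1},
  {"offset":[0,0,-1],"twist":[0,0,0],"fingers":-1},
  {"offset":[0,0,-1],"twist":[0,0,0],"fingers":-1},
])

```text
clock: 10.48
position: [0.5487, -0.1553, 0.2082]
ee_rot: [2.152, 2.284, 0.003]
force: [-0.0, -1.1, -2.9]
width: 0.153
gripper_force: 40.0
```

Run:
```python
from h import *
o=observe();print(o['position'],o['width'],o['force'],o['ft_torque'])
go(.58,-.06,.245,-5)
go(.6245,.0215,.24,-12.5,(.58,-.06,.245,-5))
```

```text
[ 0.54867789 -0.15529237  0.20824173] 0.15262737150012368 [-0.0060537  -1.14089512 -2.9003191 ] [ 0.08916999 -0.07039639  0.03225367]
-> (0.58, -0.06, 0.245, -5) off [ 0.621  0.247 -0.245] twist [0.0007 0.0002 0.0233]
-> (0.6245, 0.0215, 0.24, -12.5) off [0.567 0.248 0.033] twist [0.     0.     0.0208]
```

jog_arm([
  {"offset":[0.1,0.05,-0.25],"twist":[0,0,0.003],"fingers":-1},
  {"offset":[0.35,0.15,-0.25],"twist":[0,0,0.013],"fingers":-1},
  {"offset":[0.62,0.25,-0.25],"twist":[0,0,0.023],"fingers":-1},
  {"offset":[0.62,0.25,-0.25],"twist":[0,0,0.023],"fingers":-1},
])

```text
clock: 10.98
position: [0.5792, -0.0554, 0.2421]
ee_rot: [-2.306, -2.13, -0.001]
force: [0.1, -0.1, -1.9]
width: 0.152
gripper_force: 40.0
```

jog_arm([
  {"offset":[0.2,0.1,0],"twist":[0,0,0.007],"fingers":-1},
  {"offset":[0.4,0.17,0],"twist":[0,0,0.014],"fingers":-1},
  {"offset":[0.57,0.25,0],"twist":[0,0,0.021],"fingers":-1},
  {"offset":[0.57,0.25,0],"twist":[0,0,0.021],"fingers":-1},
  {"offset":[0.57,0.25,0],"twist":[0,0,0.021],"fingers":-1},
])

```text
clock: 11.6
position: [0.6232, 0.0204, 0.2423]
ee_rot: [-2.449, -1.967, 0.004]
force: [0.2, 0.1, -2.3]
width: 0.148
gripper_force: 40.0
```

Run:
```python
from h import *
o=observe();print(o['position'],o['width'])
d=R.from_rotvec(o['ee_rot']).as_matrix();print(np.degrees(np.arctan2(d[1,1],d[0,1])),d[:,2].round(3))
z=o['position'][2]-.056; x,y=o['position'][:2]; a=np.arctan2(d[1,1],d[0,1])-np.pi/2
for n in('side','top'):
    im=get_image(n); cv2.imwrite(f'pics/{n}4r.png',im[:,:,::-1])
    hsv=cv2.cvtColor(im,cv2.COLOR_RGB2HSV);H,S,V=[hsv[...,i].astype(int) for i in range(3)]
    m=(H<16)&(S>130)&(V>100); m[:140]=0;m[300:]=0;m[:,:190]=0;m[:,346:]=0
    k,l,s,c=cv2.connectedComponentsWithStats(m.astype(np.uint8))
    for i in range(1,k):
        if s[i,4]>5: print(n,s[i],c[i].round(1),atz(n,c[i][1],c[i][0],z+.028).round(4))
    for nm,b,r,h in(('tab',0,.08,.033),('pin+y',np.pi/2,.056,.028),('pin-y',-np.pi/2,.056,.028)):
        print(nm,np.round(proj(n,[x+r*np.cos(a+b),y+r*np.sin(a+b),z+h]),1))
    cv2.imwrite(f'pics/{n}4.png',cv2.resize(im[100:290,170:370,::-1],None,fx=3,fy=3,interpolation=2))
```

```text
[0.62320947 0.02042199 0.24227642] 0.1475230506367354
-12.441001358593226 [-0.002 -0.001 -1.   ]
side [264 148   6   3  16] [266.8 149.1] [0.5682 0.0348 0.2143]
side [322 152   5   3  15] [324. 153.] [0.6761 0.0105 0.2143]
side [289 156   8  23 120] [292.  166.8] [ 0.6084 -0.0351  0.2143]
tab [171.1 292.3]
pin+y [153.5 325.1]
pin-y [149.6 267.1]
top [275 200  12   6  45] [280.4 202.5] [ 0.6075 -0.0574  0.2143]
tab [203.  280.5]
pin+y [167.1 248.4]
pin-y [221.1 234.9]
```

View pics/side4.png

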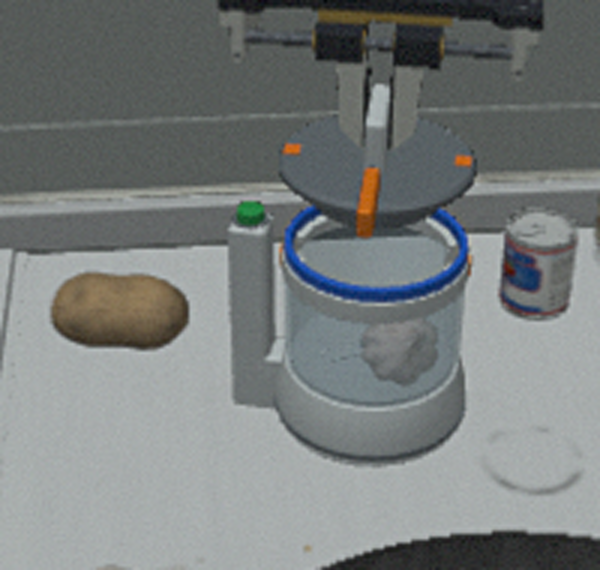

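View pics/top4.png

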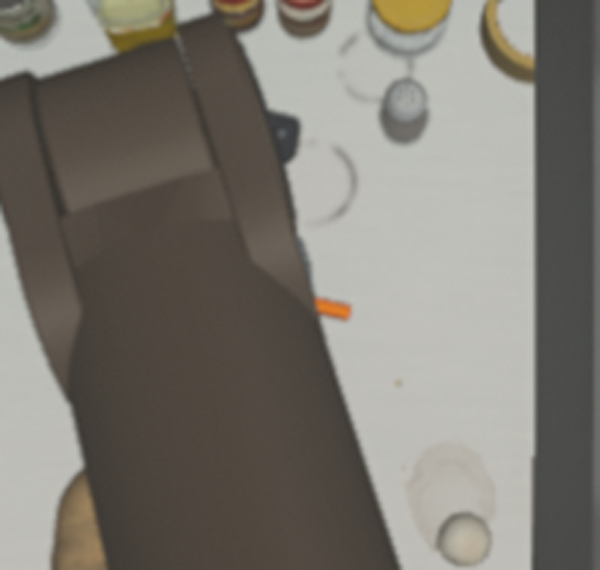

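The side crop shows the lid level above the bowl. Its pin marks are within about 1 px of prediction and the tab points at the camera. In the top view the arm hides all but the tab tip at (280, 202). I fit the seal ring in the side picture to line the two up in one camera.

Run:
```python
from h import *
from scipy.optimize import least_squares
th=np.linspace(0,2*np.pi,180,endpoint=False)
for n,f,reg in(('side','pics/side0.png',(150,220,255,335)),('top','pics/top0.png',(155,235,205,285))):
    im=cv2.imread(f);hsv=cv2.cvtColor(im,cv2.COLOR_BGR2HSV);H,S,V=[hsv[...,i].astype(int) for i in range(3)]
    m=(H>100)&(H<130)&(S>120); a=np.zeros_like(m);a[reg[0]:reg[1],reg[2]:reg[3]]=1;m&=a
    k,l,s,c=cv2.connectedComponentsWithStats(m.astype(np.uint8)); i=1+s[1:,4].argmax()
    ys,xs=np.nonzero(l==i)
    # top-face mid-line of ring r=59, plus all ring pixels: nearest distance fit
    P=np.c_[ys,xs]
    def res(q):
        C=np.array([proj(n,[q[0]+.059*np.cos(t),q[1]+.059*np.sin(t),.147]) for t in th])
        d=P[:,None]-C[None]; j=(d**2).sum(2).argmin(1)
        return (d[np.arange(len(P)),j]).ravel()
    r=least_squares(res,[.6245,.0215],diff_step=1e-3,loss='soft_l1'); print(n,s[i],r.x.round(4),np.sqrt((r.fun**2).mean()))
```

```text
side [265 164  61  36 575] [0.6245 0.0215] 0.8735311695408221Traceback (most recent call last):
  File "<stdin>", line 15, in <module>
    return func(*args, **kwargs)
    result = trf(vector_fun.fun, vector_fun.jac, x0, f0, J0, lb, ub, ftol, xtol,
                 gtol, max_nfev, x_scale, loss_function, tr_solver,
                 tr_options.copy(), verbose, callback=callback_wrapped)
    return trf_no_bounds(
        fun, jac, x0, f0, J0, ftol, xtol, gtol, max_nfev, x_scale,
        loss_function, tr_solver, tr_options, verbose, callback=callback)
    J = jac(x)
    self._update_jac()
    ~~~~~~~~~~~~~~~~^^
    self.J = self.jac_wrapped(xp_copy(self.x), f0=self.f)
             ~~~~~~~~~~~~~~~~^^^^^^^^^^^^^^^^^^^^^^^^^^^^
    J, dct = approx_derivative(
             ~~~~~~~~~~~~~~~~~^
        self.fun,
        ^^^^^^^^^
    ...<2 lines>...
        **self.finite_diff_options,
        ^^^^^^^^^^^^^^^^^^^^^^^^^^^
    )
    ^
    J, _nfev = _dense_difference(fun_wrapped, x0, f0, h,
               ~~~~~~~~~~~~~~~~~^^^^^^^^^^^^^^^^^^^^^^^^
                             use_one_sided, method,
                             ^^^^^^^^^^^^^^^^^^^^^^
                             mf)
                             ^^^
    df = [f_eval - f0 for f_eval in f_evals]
                                    ^^^^^^^
    f = np.atleast_1d(self.fun(x, *self.args, **self.kwargs))
                      ~~~~~~~~^^^^^^^^^^^^^^^^^^^^^^^^^^^^^^
    return np.atleast_1d(self.fun(x))
                         ~~~~~~~~^^^
    return self.f(x, *self.args, **self.kwargs)
           ~~~~~~^^^^^^^^^^^^^^^^^^^^^^^^^^^^^^
  File "<stdin>", line 12, in res
  File "h.py", line 16, in proj
    f,cx,cy,k,p,M=cam(n); q=M.T@(np.array(X)-p); s=q[:2]/q[2]; s=s*(1+k*(s@s)); return s[1]*f+cy,s[0]*f+cx
                  ~~~^^^
  File "h.py", line 5, in cam
    c=calibration(n); f=210/np.tan(np.radians(c['fov_y'])/2)
ValueError: time passes only in moves, steps and waits
```

```bash
sed -i 's/^def cam(n):/import functools\n@functools.cache\ndef cam(n):/' h.py
python3 - <<'E'
from h import *
o=observe()
th=np.linspace(0,2*np.pi,360)
for n,b in(('side',(265,164,325,199)),('top',None)):
    for C in((.6245,.0215),(.6225,.0215),(.6245,.0245)):
        P=np.array([proj(n,[C[0]+.062*np.cos(t),C[1]+.062*np.sin(t),z]) for t in th for z in(.149,.141)])
        T=np.array([proj(n,[C[0]+.062*np.cos(t),C[1]+.062*np.sin(t),.149]) for t in th])
        print(n,C,'cols',P[:,1].min().round(1),P[:,1].max().round(1),'rows',T[:,0].min().round(1),P[:,0].max().round(1),'topmax',T[:,0].max().round(1))
im=cv2.imread('pics/side0.png');hsv=cv2.cvtColor(im,cv2.COLOR_BGR2HSV);H,S,V=[hsv[...,i].astype(int) for i in range(3)]
m=(H>100)&(H<130)&(S>80)
m[:150]=0;m[220:]=0;m[:,:255]=0;m[:,335:]=0
ys,xs=np.nonzero(m);print(xs.min(),xs.max(),ys.min(),ys.max())
c=m[:,290:300];print([ (np.nonzero(c[:,i])[0].min(),np.nonzero(c[:,i])[0].max()) for i in range(10)])
E
```

```text
side (0.6245, 0.0215) cols 264.5 326.5 rows 163.8 200.9 topmax 197.5
side (0.6225, 0.0215) cols 263.6 325.5 rows 163.9 201.0 topmax 197.5
side (0.6245, 0.0245) cols 264.4 326.2 rows 163.1 200.0 topmax 196.6
top (0.6245, 0.0215) cols 214.6 272.4 rows 168.2 225.8 topmax 225.7
top (0.6225, 0.0215) cols 214.6 272.4 rows 169.1 226.8 topmax 226.6
top (0.6245, 0.0245) cols 213.2 271.0 rows 168.2 225.8 topmax 225.6
265 325 164 200
[(np.int64(164), np.int64(200)), (np.int64(164), np.int64(200)), (np.int64(164), np.int64(200)), (np.int64(164), np.int64(200)), (np.int64(164), np.int64(200)), (np.int64(164), np.int64(200)), (np.int64(164), np.int64(200)), (np.int64(164), np.int64(200)), (np.int64(164), np.int64(200)), (np.int64(164), np.int64(200))]
```

jog_arm([
  {"offset":[0,0.01,0.1],"twist":[0,0,0],"fingers":-1},
  {"offset":[0,0.01,0.2],"twist":[0,0,0],"fingers":-1},
  {"offset":[0,0.01,0.27],"twist":[0,0,0],"fingers":-1},
  {"offset":[0,0.01,0.32],"twist":[0,0,0],"fingers":-1},
  {"offset":[0,0.01,0.36],"twist":[0,0,0],"fingers":-1},
  {"offset":[0,0.01,0.36],"twist":[0,0,0],"fingers":-1},
])

```text
clock: 12.45
position: [0.6251, 0.0215, 0.1894]
ee_rot: [-2.449, -1.968, 0.001]
force: [-0.3, 1.0, -1.9]
width: 0.148
gripper_force: 40.0
```

jog_arm([
  {"offset":[0,0,0.03],"twist":[0,0,0],"fingers":-1},
  {"offset":[0,0,0.05],"twist":[0,0,0],"fingers":-1},
  {"offset":[0,0,0.07],"twist":[0,0,0],"fingers":-1},
  {"offset":[0,0,0.09],"twist":[0,0,0],"fingers":-1},
  {"offset":[0,0,0.09],"twist":[0,0,0],"fingers":-1},
])

```text
clock: 13.08
position: [0.6257, 0.0216, 0.1764]
ee_rot: [2.449, 1.967, 0.001]
force: [0.8, 0.3, 3.4]
width: 0.155
gripper_force: 40.0
```

jog_arm([
  {"offset":[0,0,0.015],"twist":[0,0,0],"fingers":-1},
  {"offset":[0,0,0.03],"twist":[0,0,0],"fingers":-1},
  {"offset":[0,0,0.03],"twist":[0,0,0],"fingers":-1},
])

```text
clock: 13.45
position: [0.6259, 0.0217, 0.1762]
ee_rot: [2.447, 1.966, 0.003]
force: [-12.8, -2.8, 39.3]
width: 0.15
gripper_force: 40.0
```

jog_arm([
  {"offset":[0,-0.008,-0.018],"twist":[0,0,0],"fingers":-1},
  {"offset":[0,-0.008,-0.018],"twist":[0,0,0.01],"fingers":-1},
  {"offset":[0,-0.008,-0.018],"twist":[0,0,0.03],"fingers":-1},
  {"offset":[0,-0.008,-0.018],"twist":[0,0,0.05],"fingers":-1},
  {"offset":[0,-0.008,-0.018],"twist":[0,0,0.05],"fingers":-1},
])

```text
clock: 14.08
position: [0.6256, 0.0222, 0.1763]
ee_rot: [2.726, 1.557, 0.006]
force: [0.2, 0.2, 13.8]
width: 0.15
gripper_force: 40.0
```

jog_arm([
  {"offset":[0,0,0],"twist":[0,0,0.02],"fingers":-1},
  {"offset":[0,0,0],"twist":[0,0,0.045],"fingers":-1},
  {"offset":[0,0,0],"twist":[0,0,0.07],"fingers":-1},
  {"offset":[0,0,0],"twist":[0,0,0.095],"fingers":-1},
  {"offset":[0,0,0],"twist":[0,0,0.12],"fingers":-1},
  {"offset":[0,0,0],"twist":[0,0,0.14],"fingers":-1},
  {"offset":[0,0,0],"twist":[0,0,0.155],"fingers":-1},
  {"offset":[0,0,0],"twist":[0,0,0.155],"fingers":-1},
])

```text
clock: 15.08
position: [0.6256, 0.0221, 0.1763]
ee_rot: [3.14, 0.102, 0.006]
force: [0.2, -0.5, 13.0]
width: 0.152
gripper_force: 40.0
```

Run:
```python
from h import *
o=observe();print(o['position'],o['force'],o['ft_torque'],o['joints'].round(2))
d=R.from_rotvec(o['ee_rot']).as_matrix();print(np.degrees(np.arctan2(d[1,1],d[0,1])))
```

```text
[0.62562646 0.02213644 0.17632388] [ 0.21200935 -0.45906283 13.00683385] [0.01752993 0.30002452 0.08977691] [-0.01  0.5  -0.16  1.64  0.09  1.   -1.71]
-86.27928296491136
```

Turned 74° so far. Now on slowly until the torque shows the tab against the column.

jog_arm([
  {"offset":[0,0,0],"twist":[0,0,0.01],"fingers":-1},
  {"offset":[0,0,0],"twist":[0,0,0.016],"fingers":-1},
  {"offset":[0,0,0],"twist":[0,0,0.022],"fingers":-1},
  {"offset":[0,0,0],"twist":[0,0,0.022],"fingers":-1},
])

```text
clock: 15.58
position: [0.6256, 0.022, 0.1763]
ee_rot: [-3.139, 0.113, -0.006]
force: [-0.5, -0.5, 13.5]
width: 0.151
gripper_force: 40.2
```

Run:
```python
from h import *
o=observe();print(o['position'],o['force'],o['ft_torque'])
d=R.from_rotvec(o['ee_rot']).as_matrix();print(np.degrees(np.arctan2(d[1,1],d[0,1])))
```

```text
[0.62564045 0.02203038 0.17633434] [-0.47847694 -0.50137232 13.54824112] [-0.08688209  0.20889961  0.57855535]
-94.12104844741734
```

jog_arm([
  {"offset":[0,0,0],"twist":[0,0,0.005],"fingers":-1},
  {"offset":[0,0,0],"twist":[0,0,0.01],"fingers":-1},
  {"offset":[0,0,0],"twist":[0,0,0.01],"fingers":-1},
])

```text
clock: 15.95
position: [0.6256, 0.0215, 0.1763]
ee_rot: [3.134, -0.211, 0.006]
force: [0.1, -1.9, 13.5]
width: 0.156
gripper_force: 41.6
```

Run:
```python
from h import *
o=observe();print(o['position'],o['force'],o['ft_torque'])
d=R.from_rotvec(o['ee_rot']).as_matrix();print(np.degrees(np.arctan2(d[1,1],d[0,1])))
```

```text
[0.62561915 0.02153741 0.17632577] [ 0.14225533 -1.90688754 13.49968438] [-0.36796506  0.20931818  0.95639315]
-97.69914686838835
```

jog_arm([
  {"offset":[0,0,0],"twist":[0,0,0],"fingers":-0.2},
  {"offset":[0,0,0],"twist":[0,0,0],"fingers":-0.2},
  {"offset":[0,0,0],"twist":[0,0,0],"fingers":-0.2},
  {"offset":[0,0,-0.25],"twist":[0,0,0],"fingers":-0.2},
  {"offset":[0,0,-0.55],"twist":[0,0,0],"fingers":-1},
  {"offset":[0,0,-0.55],"twist":[0,0,0],"fingers":-1},
  {"offset":[0,0,-0.55],"twist":[0,0,0],"fingers":-1},
  {"offset":[0,0,-0.55],"twist":[0,0,0],"fingers":-1},
])

```text
clock: 16.95
position: [0.6234, 0.0216, 0.2554]
ee_rot: [3.134, -0.212, -0.004]
force: [0.1, 0.2, 0.1]
width: 0.023
gripper_force: 0.0
```

Run:
```python
from h import *
o=observe();print(o['position'],o['force'],o['width'])
go(.5425,.0475,.235,-90)
im=get_image('side');cv2.imwrite('pics/s5.png',cv2.resize(im[120:280,200:380,::-1],None,fx=3.5,fy=3.5,interpolation=2))
hsv=cv2.cvtColor(im,cv2.COLOR_RGB2HSV);H,S,V=[hsv[...,i].astype(int) for i in range(3)]
m=(H<16)&(S>130)&(V>100); m[:140]=0;m[215:]=0;m[:,:235]=0;m[:,340:]=0
k,l,s,c=cv2.connectedComponentsWithStats(m.astype(np.uint8))
for i in range(1,k):
    if s[i,4]>3: print(s[i],c[i].round(1),atz('side',c[i][1],c[i][0],.148).round(4))
```

```text
[0.62337106 0.0216088  0.25542266] [0.1135182  0.21716784 0.11476305] 0.02262811102973084
-> (0.5425, 0.0475, 0.235, -90) off [-0.557 -0.098  0.137] twist [ 0.0001  0.0004 -0.0215]
[250 174  27  10 231] [262.8 178.1] [0.5598 0.0347 0.148 ]
[295 194   7   4  25] [297.9 195.4] [ 0.6219 -0.0322  0.148 ]
```

View pics/s5.png

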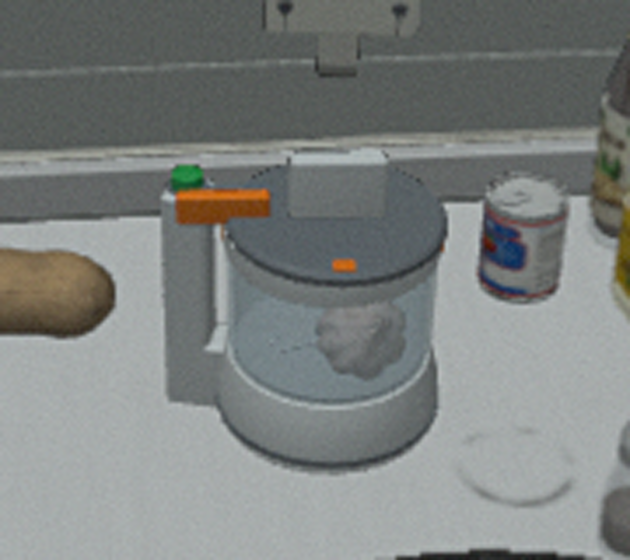

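The lid sits flush, with the tab (crop (223, 206)) against the column just below the green button and the garlic inside. It is locked. Next I press the button with closed fingers, finger line radial, to clear the tab.

Run:
```python
from h import *
go(.5422,.0478,.235,-17.5)
```

```text
-> (0.5422, 0.0478, 0.235, -17.5) off [-0.56  -0.1    0.138] twist [-2.000e-04  4.000e-04 -2.229e-01]
```

jog_arm([
  {"offset":[-0.1,0,0],"twist":[0,0,-0.025],"fingers":-1},
  {"offset":[-0.2,-0.03,0],"twist":[0,0,-0.052],"fingers":-1},
  {"offset":[-0.3,-0.05,0],"twist":[0,0,-0.08],"fingers":-1},
  {"offset":[-0.4,-0.07,0],"twist":[0,0,-0.108],"fingers":-1},
  {"offset":[-0.5,-0.1,0],"twist":[0,0,-0.135],"fingers":-1},
  {"offset":[-0.56,-0.1,0.1],"twist":[0,0,-0.163],"fingers":-1},
  {"offset":[-0.56,-0.1,0.14],"twist":[0,0,-0.19],"fingers":-1},
  {"offset":[-0.56,-0.1,0.14],"twist":[0,0,-0.21],"fingers":-1},
  {"offset":[-0.56,-0.1,0.14],"twist":[0,0,-0.223],"fingers":-1},
  {"offset":[-0.56,-0.1,0.14],"twist":[0,0,-0.223],"fingers":-1},
])

```text
clock: 18.25
position: [0.5426, 0.0478, 0.2352]
ee_rot: [-2.533, -1.857, 0.002]
force: [-0.2, -0.1, 0.8]
width: 0.003
gripper_force: 0.0
```

Run:
```python
from h import *
go(.5422,.0478,.186,-17.5)
```

```text
-> (0.5422, 0.0478, 0.186, -17.5) off [-0.    -0.002  0.328] twist [-0.0002  0.0001 -0.    ]
```

jog_arm([
  {"offset":[0,0,0.2],"twist":[0,0,0],"fingers":-1},
  {"offset":[0,0,0.32],"twist":[0,0,0],"fingers":-1},
  {"offset":[0,0,0.35],"twist":[0,0,0],"fingers":-1},
  {"offset":[0,0,0.37],"twist":[0,0,0],"fingers":-1},
  {"offset":[0,0,0.39],"twist":[0,0,0],"fingers":-1},
  {"offset":[0,0,0.39],"twist":[0,0,0],"fingers":-1},
])

```text
clock: 19.0
position: [0.5433, 0.0481, 0.1779]
ee_rot: [2.533, 1.858, 0.001]
force: [-0.9, -0.2, 2.3]
width: -0.0
gripper_force: 1.2
```

jog_arm([
  {"offset":[0,0,0.012],"twist":[0,0,0],"fingers":-1},
  {"offset":[0,0,0.025],"twist":[0,0,0],"fingers":-1},
  {"offset":[0,0,0.03],"twist":[0,0,0],"fingers":-1},
  {"offset":[0,0,0.03],"twist":[0,0,0],"fingers":-1},
])

```text
clock: 19.5
position: [0.5433, 0.0481, 0.1749]
ee_rot: [2.532, 1.857, 0.002]
force: [-7.6, -1.4, 21.6]
width: 0.004
gripper_force: 11.0
```

The button is bottomed: the tip is at 158 mm and the force rose to 22 N. I release it and back off.

jog_arm([
  {"offset":[0,0,-0.05],"twist":[0,0,0],"fingers":-1},
  {"offset":[0,0,-0.2],"twist":[0,0,0],"fingers":-1},
  {"offset":[0,0,-0.5],"twist":[0,0,0],"fingers":-1},
  {"offset":[0,-0.2,-0.8],"twist":[0,0,0],"fingers":-1},
  {"offset":[0,-0.5,-0.9],"twist":[0,0,0],"fingers":-1},
  {"offset":[0,-0.5,-0.9],"twist":[0,0,0],"fingers":-1},
])

```text
clock: 20.25
position: [0.4697, 0.0719, 0.3096]
ee_rot: [2.529, 1.86, 0.003]
force: [-0.8, -0.9, 0.1]
width: 0.008
gripper_force: 0.0
```

Run:
```python
from h import *
print(observe()['position'],observe()['force'])
im=get_image('side');cv2.imwrite('pics/s6.png',cv2.resize(im[120:330,170:400,::-1],None,fx=2.5,fy=2.5,interpolation=2))
```

```text
[0.46970409 0.07186143 0.3095509 ] [-0.76578041 -0.8959494   0.06625407]
```

View pics/s6.png

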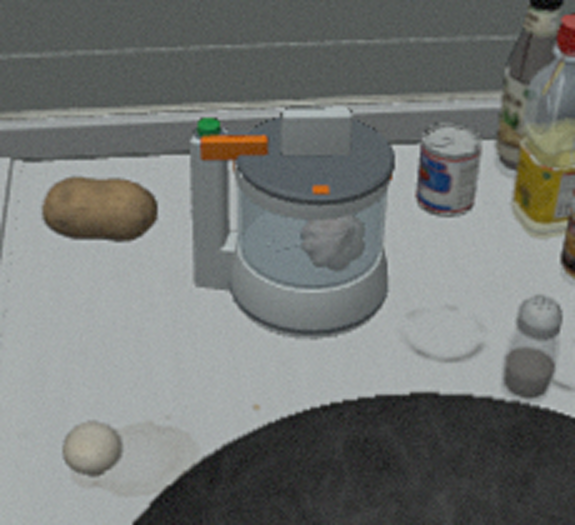

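The lid is locked with the tab against the column (crop (235, 147)) and the button is out again at (208, 127). The garlic is inside and the bystanders in view are where they were.

```bash
python3 -c "
from cell import sign_off
print(sign_off())"
```

```text
the job is handed in; nothing more can be done
None
```

The job is done and handed in at about 20 s: the garlic is in the bowl, the lid is pressed down and locked with its tab against the column, and the start button was then pressed fully in and released.

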